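Pack the spare laptop adapter in the parts box and put the lid on

TASK

Of the two black laptop power adapters on the bench, put the flat one into the large empty compartment of the grey parts box, low enough that the lid can close, and then put the loose lid squarely on the box so that it is fully down on the rim all round. Leave the tall adapter, which is too high for the box, where it is, and let go of everything.

Things in the scene. Friction and masses are not known exactly. Their poses are not given: they have to be found in the camera images.
- flat_adapter: flat laptop power adapter: black plastic block 100 x 46 x 30 mm (x, y, z), 0.2 to 0.3 kg, lying flat on the bench. Origin: centre of its underside; x along its length. In line with the tall adapter between box and lid, either nearer the robot or farther away.
- tall_adapter: tall adapter, not to be moved: black plastic block 100 x 66 x 72 mm (x, y, z), 0.62 kg, standing on the bench. Origin: centre of its underside. Too big for the box any way round.
- box: grey open parts box, fixed, left or right, opposite the lid: 210 x 150 x 60 mm (x, y, z), walls and floor 5 mm. Origin: centre of its underside, z up. A divider (top at z 45 mm) at x = 50 to 54 mm parts it: the +x bay already holds small parts (below z 45 mm); the large -x bay is empty, 150 (x) by 140 mm (y), floor at z 5 mm, centre at x = -25 mm, y = 0.
- lid: loose lid: grey plate 230 x 170 x 5 mm (x, y), 0.28 kg; on its middle a black bar handle 70 mm long (x), 16 wide (y). Origin: centre, at the feet of four ribs 6 mm below the plate; plate at z 6 to 11 mm, handle 11 to 45. Lies on its ribs. On the box the ribs sit inside the rim with about 12 mm play, origin 54 mm above the box's. Half a turn makes no difference.
There are look-alikes about, which are no part of the job. What is shaped like the flat_adapter but orange or red is not meant.

How it is judged:
By the outcome, as a careful person would: the job done as asked, in the order asked, and still so for the second after the job is handed in, with the robot touching nothing.
It also fails if it takes over 69 s, if anything falls off the work surface, if the arm or the gripper's body presses on something with over 40 N, if the wrist force passes 120 N, or if a joint passes its speed limit or range.

ROBOT

A 6-joint arm with a two-finger parallel gripper is mounted at the origin on the work surface. World frame = base frame: x ahead of the robot, y to its left, z up, the work surface at z = 0. Lengths are in m, angles in rad, forces in N, time in s.
With the tool pointing down it reaches from about 0.25 to 0.85 m from the base axis. Payload 12.5 kg.
Tool frame: the origin (TCP) lies midway between the tips of the shut fingers; the grasp point (between the pads) lies 19 mm behind it; z points along the fingers, y is the direction in which the jaws open and shut (so a half turn about z gives the same grasp; the last joint's range is limited). The gripper opens to 93 mm and grips with 3 to 60 N. Pads are 15 mm wide; open, the fingers measure 128 mm over their backs; the gripper's body (75 mm by 188 mm) begins 65 mm behind the grasp point.
Start: joints at [1.23, 0.351, 1.652, -0, 1.139, -0.085], TCP at [0.139, 0.532, 0.219] pointing down, gripper open.
Joint ranges: [-2.75, 2.75], [-0.79, 2.1], [0.01, 2.65], [-1.57, 4.71], [0.07, 3.14], [-2.87, 2.87]. Speed limits (rad/s): [2.22, 2.22, 2.79, 3.14, 3.14, 3.14].

INTERFACE

Orientations are given as a rotation vector (axis times angle).
In Python, from plant import get_obs, optics, workorder gives the robot as it stands.
- The arm moves only by the shell command python3 -m jog 'ROWS' [OPENING] [FORCE]. ROWS is JSON, a list of rows, each an object with "travel": the shift along the tool's x, y, z in cm, a list of three; "delta_rot": the turn, a rotation vector about the tool's x, y, z in rad, a list of three. A call has exactly 5 rows; each row shifts and turns the commanded pose from where the row before left it, along the tool's axes as they then stand; what a row does not reach is not made up. A row lasts 1/10 s, in which the tool goes at most 50 mm and 8.59 degrees, less where a joint would pass 70% of its speed; a pose out of reach is approached as far as the arm can. A call is refused whole if a number of a shift passes 5 or a number of a turn 0.15, either way. A call with a gripper value outside its range is refused whole. OPENING is the finger opening in cm, from 0 to 9.3, set as the call begins (- or left out, the last holds). The fingers move at their own pace and stop on an object; FORCE is the grip in N (left out, the last holds). Time passes only in rows, so rows that do not move let the fingers close, or fill a call up. It gives the time, the measured TCP pose, the force and the opening at its end, in the units of the state.
- get_obs(): the state, without advancing time (a new reading comes with each control period).
- optics.get_image(name): name is "scene" or "top" or "wrist"; returns a dict with "img" (384x512x3 uint8, red, green, blue), "range_z" (384x512 float32, m along the optical axis (not along the pixel's ray), 0 where there is no reading), "fx", "fy", "cx", "cy" (pixels), "position" and "attitude" of the camera in the world. Camera axes: x right, y down, z forward; pixel columns grow to the right and rows downward; lengths in m; the calibration is good to about 2 mm. The wrist camera is an equidistant fisheye: a pixel r from the principal point sees the ray r / f radians off the axis. A picture is of the moment at which its call begins.
- workorder.sign_off(): hands the job in, once; it reports no verdict.
The state is a dict: "t": time; "joint_positions": joint angles; "joint_vel": joint speeds; "joint_torque": joint torques, N m; "eef_pos": TCP position; "eef_rot": TCP orientation; "wrist_force": force on the tool from outside, world axes, zero at the start; "wrist_torque": the same for the moment, N m; "opening": finger opening in m.
Only numpy, scipy, OpenCV 4.12 (cv2) and the standard library are available. Lean on these libraries where they do the work, as an engineer would, in place of code of your own. Each camera call takes 0.05 s, during which the arm holds its last target.

## Working session

There is one attempt and no reset: what is moved stays moved. The work goes in short steps, Python scripts to look and compute and a shell command to move; the robot and the scene stay as the last step left them, time stands still between calls to the robot, and variables do not carry over. Pictures are saved under pics/ and viewed, and the job is handed in when it is done.

```bash
ls; mkdir -p pics
python3 - <<'E'
from plant import get_obs, optics
import cv2,numpy as np
print(get_obs())
for n in ("scene","top"):
    d=optics.get_image(n)
    cv2.imwrite(f"pics/{n}0.png",d["img"][:,:,::-1])
    np.savez(f"pics/{n}0.npz",**d)
    print(n,d["fx"],d["fy"],d["cx"],d["cy"],d["position"],d["attitude"])
E
```

```text
pics
{'t': 0.0, 'joint_positions': array([ 1.23044905e+00,  3.51237663e-01,  1.65243674e+00,  1.95821319e-05,
        1.13909172e+00, -8.46071422e-02]), 'joint_vel': array([ 0.00057793,  0.00133992, -0.00029321, -0.00036932, -0.00056517,
        0.00116499]), 'joint_torque': array([ 5.51667999e-04, -4.97324967e+01, -2.85240412e+01,  6.99243508e-02,
        2.56706018e-02, -6.64116783e-05]), 'eef_pos': array([0.13898617, 0.5317885 , 0.21809584]), 'eef_rot': array([-4.00600771e-01, -3.11567909e+00,  1.79577258e-03]), 'wrist_force': array([ 0.27232907, -0.34095789,  0.20281151]), 'wrist_torque': array([-0.03014095, -0.0009166 ,  0.00477719]), 'opening': 0.09274055487044151}
scene 418.8833030895637 418.8833030895637 255.78537459812287 194.46032897425272 [0.80844292 0.55140627 0.90386624] [-0.71497509 -2.76460693  0.85328857]
top 374.29131006827174 374.29131006827174 258.301955768902 192.2438429156249 [0.42509291 0.02353337 0.97297732] [-2.18934143  2.20898533 -0.10260288]
```

View pics/scene0.png

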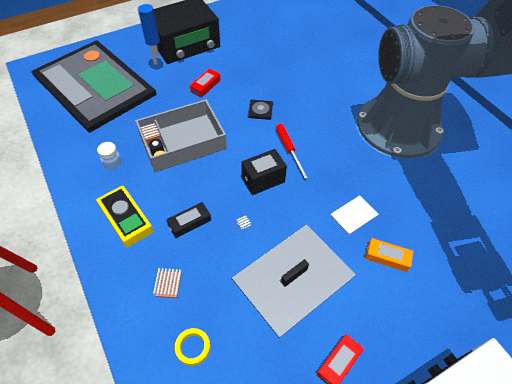

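View pics/top0.png

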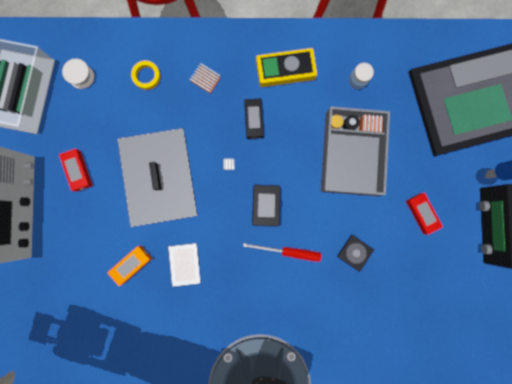

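The top view shows the lid at (157,177) on the left, the box at (356,150) on the right with its parts bay at the far end, the flat adapter at (254,118) (far) and the tall adapter at (266,205) (near). Next I'll measure them from the depth images.

```bash
cat > h.py <<'E'
import numpy as np,cv2
from scipy.spatial.transform import Rotation as R
def cloud(d):
    z=d["range_z"].astype(float);v,u=np.mgrid[:z.shape[0],:z.shape[1]]
    P=np.stack([(u-d["cx"])/d["fx"]*z,(v-d["cy"])/d["fy"]*z,z],-1)
    W=P@R.from_rotvec(d["attitude"]).as_matrix().T+d["position"]
    W[z==0]=np.nan
    return W
def rect(W,m):
    p=W[m][:,:2]; c,s,a=cv2.minAreaRect((p*1000).astype(np.float32)); return np.round(c,1),np.round(s,1),round(a,1),m.sum(),np.nanmedian(W[m][:,2]).round(4)
def near(W,x,y,r,z0,z1):
    return (np.hypot(W[...,0]-x,W[...,1]-y)<r)&(W[...,2]>z0)&(W[...,2]<z1)
def comp(m):
    m=cv2.morphologyEx(m.astype(np.uint8),cv2.MORPH_OPEN,np.ones((2,2),np.uint8))
    n,l,s,c=cv2.connectedComponentsWithStats(m); 
    return l==1+np.argmax(s[1:,4])
E
python3 - <<'E'
from h import *
d=dict(np.load("pics/top0.npz")); W=cloud(d)
for n,(u,v) in dict(flat=(254,118),tall=(266,205),box=(355,160),lid=(135,190),handle=(155,177),bench=(300,200),rimR=(388,150)).items(): print(n,W[v,u].round(4))
for n,(u,v,r,z0,z1) in dict(flat=(254,118,.09,.022,.04),tall=(266,205,.09,.06,.085),lid=(135,190,.2,.006,.016),handle=(155,177,.07,.03,.06),box=(355,152,.2,.052,.07)).items():
    m=comp(near(W,*W[v,u][:2],r,z0,z1)); print(n,*rect(W,m))
d=dict(np.load("pics/scene0.npz")); W=cloud(d)
for n,(u,v,r,z0,z1) in dict(flat=(187,215,.09,.022,.04),tall=(264,165,.09,.06,.085),lid=(270,300,.2,.006,.016),handle=(295,270,.07,.03,.06),box=(190,140,.2,.052,.07)).items():
    m=comp(near(W,*W[v,u][:2],r,z0,z1)); print(n,*rect(W,m))
for n in ("top",):
    d=dict(np.load("pics/top0.npz")); cv2.imwrite("pics/topcrop.png",cv2.resize(d["img"][90:240,100:400,::-1],None,fx=2.6,fy=2.6,interpolation=cv2.INTER_CUBIC))
E
```

```text
flat [0.6786 0.0083 0.0332]
tall [ 0.4552 -0.0181  0.0713]
box [ 0.5733 -0.2561  0.0057]
lid [0.4985 0.3139 0.0108]
handle [0.5278 0.2548 0.0452]
bench [ 0.4698 -0.1102  0.001 ]
rimR [ 0.6003 -0.3463  0.0007]
flat [nan nan] [nan  0.] nan 685 0.0296
tall [452.3 -23.1] [ 69.7 103.1] 86.4 1119 0.0717
lid [510.8 337.8] [223.1   0. ] 9.9 5642 0.0106
handle [530.4 260. ] [67.4 21.1] 7.9 213 0.0435
box [ 595.1 -260.9] [174.9 224.5] 85.1 749 0.0577
flat [678.2  12.5] [110.   46.2] 7.6 696 0.0289
tall [435.2 -18. ] [155.1  79.7] 16.3 878 0.0708
lid [538.  257.9] [228.7 164.8] 11.3 6608 0.0101
handle [527.1 259.7] [83.9 14. ] 14.8 266 0.0427
box [ 577.7 -270.7] [205.9 229.3] 85.7 620 0.0549
```

View pics/topcrop.png

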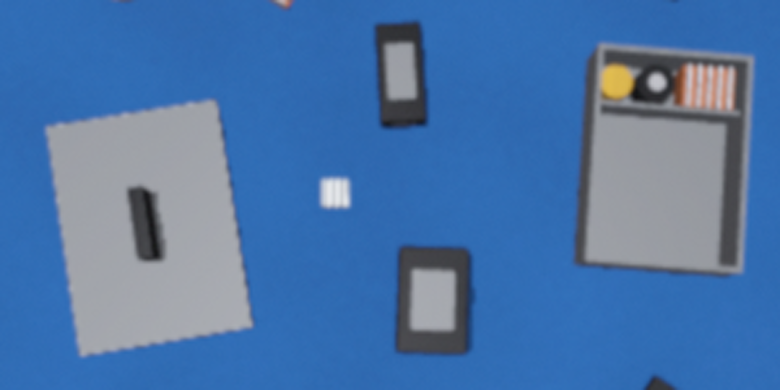

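Run:
```python
from h import *
d=dict(np.load("pics/top0.npz"));I=d["img"][:,:,::-1]
def c(v0,v1,u0,u1,f): return cv2.resize(I[v0:v1,u0:u1],None,fx=f,fy=f,interpolation=cv2.INTER_CUBIC)
cv2.imwrite("pics/boxc.png",c(100,202,315,395,5.8))
cv2.imwrite("pics/flatc.png",c(90,145,230,280,10))
```

```text
(no output)
```

View pics/boxc.png

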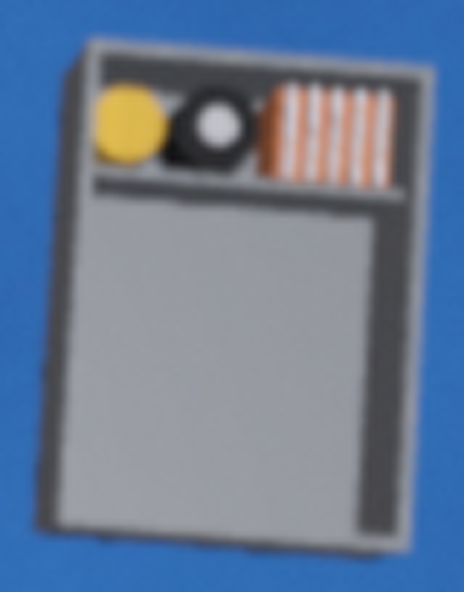

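View pics/flatc.png

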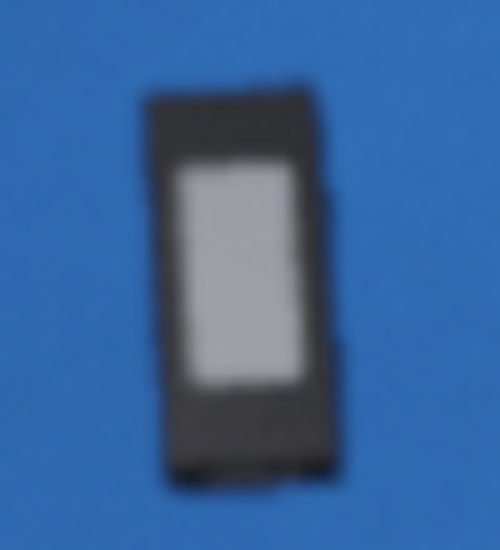

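Box rim corners are at (90,40), (432,66), (408,550) and (55,527) in the x5.8 crop. Flat adapter top corners are at (148,97), (310,88), (338,462) and (170,468) in the x10 crop, and the side face towards the robot is visible below them.

```bash
cat >> h.py <<'E'
def pix(d,uv,z):
    uv=np.atleast_2d(uv).astype(float)
    r=np.stack([(uv[:,0]-d["cx"])/d["fx"],(uv[:,1]-d["cy"])/d["fy"],np.ones(len(uv))],-1)@R.from_rotvec(d["attitude"]).as_matrix().T
    return d["position"]+r*((z-d["position"][2])/r[:,2])[:,None]
def quad(P):
    # TL TR BR BL, TL=far/left: x axis from bottom to top edge
    P=P[:,:2]*1000; e=[np.linalg.norm(P[i]-P[(i+1)%4]) for i in range(4)]
    ax=(P[0]+P[1]-P[2]-P[3])/2; ay=(P[0]+P[3]-P[1]-P[2])/2
    return P.mean(0).round(1),np.round(e,1),"yaw x",np.degrees(np.arctan2(ax[1],ax[0])).round(2),"yaw y-90",np.degrees(np.arctan2(-ay[0],ay[1])).round(2)
E
python3 - <<'E'
from h import *
d=dict(np.load("pics/top0.npz"))
f=lambda a,s,u0,v0:(np.array(a)+.5)/s-.5+[u0,v0]
print("box",*quad(pix(d,f([(90,40),(432,66),(408,550),(55,527)],5.8,315,100),.06)))
print("flat",*quad(pix(d,f([(148,97),(310,88),(338,462),(170,468)],10,230,90),.03)))
print("lid",*quad(pix(d,f([(46,126),(215,100),(252,326),(81,355)],2.6,100,90),.011)))
print("tall",*quad(pix(d,f([(399,247),(469,249),(468,350),(396,350)],2.6,100,90),.072)))
W=cloud(d)
for n,(x,y,r,z0,z1) in dict(lid=(.535,.258,.2,.007,.0155),flat=(.678,.0115,.09,.02,.04)).items():
    m=near(W,x,y,r,z0,z1);m=cv2.morphologyEx(m.astype(np.uint8),cv2.MORPH_OPEN,np.ones((3,3)))>0
    m&=np.isfinite(W).all(-1)
    print(n,rect(W,m))
E
```

```text
box [ 589.3 -246.4] [148.7 210.  151.  211. ] yaw x -5.05 yaw y-90 -4.36
flat [681.2   9. ] [41.7 97.6 42.9 96.6] yaw x 3.27 yaw y-90 2.48
lid [532.7 258.6] [168.6 228.4 168.5 229.6] yaw x 9.35 yaw y-90 8.91
tall [456.  -18.7] [65.2 93.7 66.5 95.4] yaw x -1.77 yaw y-90 -1.32
lid (array([494.9, 252.8]), array([305.5, 170.6]), 9.0, np.int64(5531), np.float64(0.0107))
flat (array([681.1,   8.9]), array([100. ,  46.1]), 2.7, np.int64(686), np.float64(0.0297))
```

```bash
cat > plan.py <<'E'
import sys; from h import *; from plant import get_obs
def down(yaw): # tool y along world y turned by yaw(deg), or opposite, z down
    a=np.radians(yaw); y=np.array([-np.sin(a),np.cos(a),0]); z=np.array([0,0,-1.]); return np.stack([np.cross(y,z),y,z],1)
x,y,z,yaw=map(float,sys.argv[1:5]); o=get_obs()
C=R.from_rotvec(o["eef_rot"]); T=min((R.from_matrix(down(yaw+k)) for k in (0,180)),key=lambda t:(C.inv()*t).magnitude())
dx=np.array([x,y,z])-o["eef_pos"]
print("t",round(o["t"],2),"pos",o["eef_pos"].round(4),"open",o["opening"].round(4),"F",o["wrist_force"].round(1),"q",o["joint_positions"].round(2))
print("turn",(C.inv()*T).as_rotvec().round(3)," then shift cm in new tool axes",(T.inv().apply(dx)*100).round(2)," | if not turned",(C.inv().apply(dx)*100).round(2))
E
python3 plan.py .681 .009 .15 2.8
```

```text
Traceback (most recent call last):
  File "plan.py", line 7, in <module>
    print("t",round(o["t"],2),"pos",o["eef_pos"].round(4),"open",o["opening"].round(4),"F",o["wrist_force"].round(1),"q",o["joint_positions"].round(2))
                                                                 ^^^^^^^^^^^^^^^^^^
AttributeError: 'float' object has no attribute 'round'
```

```bash
sed -i 's/o\["opening"\].round(4)/round(o["opening"],4)/' plan.py
python3 plan.py .681 .009 .15 2.8
```

```text
t 0.1 pos [0.1391 0.5318 0.2182] open 0.0931 F [-0.5 -0.5  0.1] q [ 1.23  0.35  1.65 -0.    1.14 -0.08]
turn [-0.001 -0.    -0.305]  then shift cm in new tool axes [-51.58 -54.87   6.82]  | if not turned [-65.66 -36.86   6.85]
```

```bash
python3 -m jog '[{"travel":[0,0,0],"delta_rot":[0,0,-0.1]},{"travel":[0,0,0],"delta_rot":[0,0,-0.1]},{"travel":[0,0,0],"delta_rot":[0,0,-0.105]},{"travel":[-3.4,-3.4,0],"delta_rot":[0,0,0]},{"travel":[-3.4,-3.4,0],"delta_rot":[0,0,0]}]'
python3 -m jog '[{"travel":[-3.4,-3.4,0],"delta_rot":[0,0,0]},{"travel":[-3.4,-3.4,0],"delta_rot":[0,0,0]},{"travel":[-3.4,-3.4,0],"delta_rot":[0,0,0]},{"travel":[-3.4,-3.4,0],"delta_rot":[0,0,0]},{"travel":[-3.4,-3.4,0],"delta_rot":[0,0,0]}]'
python3 plan.py .681 .009 .15 2.8
```

```text
t: 0.6
eef_pos: [0.2105, 0.4668, 0.2182]
eef_rot: [0.082, -3.14, 0.001]
wrist_force: [1.4, -0.3, -0.9]
opening: 0.0933
t: 1.1
eef_pos: [0.3896, 0.3044, 0.2186]
eef_rot: [0.077, -3.141, 0.0]
wrist_force: [-0.0, 1.1, 0.9]
opening: 0.0927
t 1.1 pos [0.3896 0.3044 0.2186] open 0.0927 F [-0.   1.1  0.9] q [ 0.57  0.25  1.79  0.    1.1  -1.05]
turn [-0. -0.  0.]  then shift cm in new tool axes [-27.66 -30.93   6.86]  | if not turned [-27.65 -30.94   6.86]
```

```bash
python3 -m jog '[{"travel":[-3.2,-3.6,0.5],"delta_rot":[0,0,0]},{"travel":[-3.2,-3.6,0.5],"delta_rot":[0,0,0]},{"travel":[-3.2,-3.6,0.5],"delta_rot":[0,0,0]},{"travel":[-3.2,-3.6,0.5],"delta_rot":[0,0,0]},{"travel":[-3.2,-3.6,0.5],"delta_rot":[0,0,0]}]'
python3 -m jog '[{"travel":[-3.0,-3.4,0.8],"delta_rot":[0,0,0]},{"travel":[-3.0,-3.4,0.8],"delta_rot":[0,0,0]},{"travel":[-2.5,-3,0.8],"delta_rot":[0,0,0]},{"travel":[-2.0,-2.2,0.8],"delta_rot":[0,0,0]},{"travel":[0,0,0],"delta_rot":[0,0,0]}]'
python3 plan.py .681 .009 .15 2.8
```

```text
t: 1.6
eef_pos: [0.5582, 0.1324, 0.1932]
eef_rot: [0.077, -3.14, 0.0]
wrist_force: [-0.1, 1.1, -0.8]
opening: 0.0933
t: 2.1
eef_pos: [0.6689, 0.0166, 0.1595]
eef_rot: [0.073, -3.139, 0.0]
wrist_force: [0.3, 0.9, -0.3]
opening: 0.0932
t 2.1 pos [0.6689 0.0166 0.1595] open 0.0932 F [ 0.3  0.9 -0.3] q [-0.04  0.63  1.37 -0.    1.15 -1.66]
turn [-0.    -0.002 -0.003]  then shift cm in new tool axes [-1.17 -0.82  0.95]  | if not turned [-1.17 -0.82  0.95]
```

Finish the approach, then verify with the wrist camera before going down.

```bash
python3 -m jog '[{"travel":[-1.2,-0.8,1],"delta_rot":[0,0,0]},{"travel":[0,0,0],"delta_rot":[0,0,0]},{"travel":[0,0,0],"delta_rot":[0,0,0]},{"travel":[0,0,0],"delta_rot":[0,0,0]},{"travel":[0,0,0],"delta_rot":[0,0,0]}]'
python3 plan.py .681 .009 .005 2.8
python3 - <<'E'
from plant import optics
import cv2
for n in ("wrist",):
    d=optics.get_image(n); cv2.imwrite("pics/w1.png",d["img"][:,:,::-1])
E
```

```text
t: 2.6
eef_pos: [0.6801, 0.0126, 0.1523]
eef_rot: [-0.078, 3.14, -0.0]
wrist_force: [-0.9, -0.4, -0.5]
opening: 0.0929
t 2.6 pos [0.6801 0.0126 0.1523] open 0.0929 F [-0.9 -0.4 -0.5] q [-0.05  0.65  1.34  0.    1.15 -1.67]
turn [-0.     0.001  0.001]  then shift cm in new tool axes [-0.07 -0.37 14.73]  | if not turned [-0.06 -0.37 14.73]
```

View pics/w1.png

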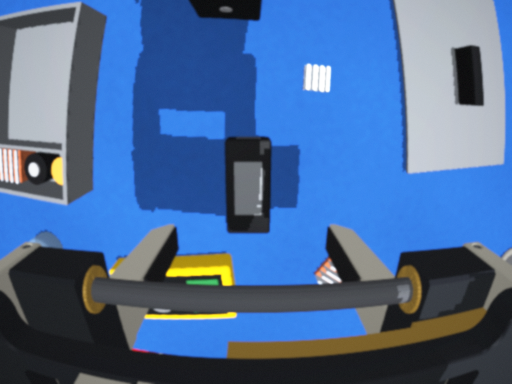

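```bash
python3 -m jog '[{"travel":[0,-0.4,2],"delta_rot":[0,0,0]},{"travel":[0,0,3],"delta_rot":[0,0,0]},{"travel":[0,0,3],"delta_rot":[0,0,0]},{"travel":[0,0,2],"delta_rot":[0,0,0]},{"travel":[0,0,0],"delta_rot":[0,0,0]}]'
python3 plan.py .681 .009 .005 2.8
```

```text
t: 3.15
eef_pos: [0.6788, 0.0084, 0.049]
eef_rot: [0.077, -3.136, -0.001]
wrist_force: [-0.4, 0.4, 0.2]
opening: 0.0928
t 3.15 pos [0.6788 0.0084 0.049 ] open 0.0928 F [-0.4  0.4  0.2] q [-0.06  0.77  1.4   0.    0.98 -1.68]
turn [ 0.001 -0.005  0.   ]  then shift cm in new tool axes [-0.22  0.05  4.4 ]  | if not turned [-0.24  0.05  4.4 ]
```

```bash
python3 -m jog '[{"travel":[-0.2,0,1.5],"delta_rot":[0,0,0]},{"travel":[0,0,1.5],"delta_rot":[0,0,0]},{"travel":[0,0,1],"delta_rot":[0,0,0]},{"travel":[0,0,0.3],"delta_rot":[0,0,0]},{"travel":[0,0,0],"delta_rot":[0,0,0]}]'
python3 plan.py .681 .009 .005 2.8
```

```text
t: 3.65
eef_pos: [0.6824, 0.0082, 0.0082]
eef_rot: [0.077, -3.14, -0.0]
wrist_force: [0.2, -0.4, -0.3]
opening: 0.0932
t 3.65 pos [0.6824 0.0082 0.0082] open 0.0932 F [ 0.2 -0.4 -0.3] q [-0.06  0.83  1.4   0.    0.91 -1.68]
turn [ 0.    -0.001  0.   ]  then shift cm in new tool axes [0.13 0.09 0.32]  | if not turned [0.13 0.09 0.32]
```

```bash
python3 -m jog '[{"travel":[0,0,0.3],"delta_rot":[0,0,0]},{"travel":[0,0,0],"delta_rot":[0,0,0]},{"travel":[0,0,0],"delta_rot":[0,0,0]},{"travel":[0,0,0],"delta_rot":[0,0,0]},{"travel":[0,0,0],"delta_rot":[0,0,0]}]' 3.5 30
python3 -m jog '[{"travel":[0,0,0],"delta_rot":[0,0,0]},{"travel":[0,0,0],"delta_rot":[0,0,0]},{"travel":[0,0,0],"delta_rot":[0,0,0]},{"travel":[0,0,0],"delta_rot":[0,0,0]},{"travel":[0,0,0],"delta_rot":[0,0,0]}]'
python3 plan.py .681 .009 .005 2.8
```

```text
t: 4.15
eef_pos: [0.6827, 0.0082, 0.0058]
eef_rot: [-0.077, 3.14, -0.0]
wrist_force: [0.3, -0.7, -0.1]
opening: 0.0577
t: 4.65
eef_pos: [0.6826, 0.0082, 0.0057]
eef_rot: [-0.077, 3.141, 0.0]
wrist_force: [-1.9, 1.0, 2.5]
opening: 0.0455
t 4.65 pos [0.6826 0.0082 0.0057] open 0.0455 F [-1.9  1.   2.5] q [-0.06  0.84  1.4   0.    0.91 -1.68]
turn [0. 0. 0.]  then shift cm in new tool axes [0.15 0.08 0.07]  | if not turned [0.15 0.08 0.07]
```

```bash
python3 -m jog '[{"travel":[0,0,-1.5],"delta_rot":[0,0,0]},{"travel":[0,0,-3],"delta_rot":[0,0,0]},{"travel":[0,0,-4],"delta_rot":[0,0,0]},{"travel":[0,0,-4],"delta_rot":[0,0,0]},{"travel":[0,0,-2],"delta_rot":[0,0,0]}]'
python3 plan.py .566 -.2445 .13 -4.7
```

```text
t: 5.15
eef_pos: [0.6836, 0.0081, 0.1554]
eef_rot: [-0.077, 3.136, -0.001]
wrist_force: [0.9, -0.1, -2.4]
opening: 0.046
t 5.15 pos [0.6836 0.0081 0.1554] open 0.046 F [ 0.9 -0.1 -2.4] q [-0.06  0.65  1.33 -0.    1.15 -1.68]
turn [-0.     0.005  0.131]  then shift cm in new tool axes [  9.65 -26.14   2.54]  | if not turned [ 13.   -24.65   2.49]
```

```bash
python3 -m jog '[{"travel":[0,0,0],"delta_rot":[0,0,0.066]},{"travel":[0,0,0],"delta_rot":[0,0,0.066]},{"travel":[1.4,-3.8,0],"delta_rot":[0,0,0]},{"travel":[1.4,-3.8,0],"delta_rot":[0,0,0]},{"travel":[1.4,-3.8,0],"delta_rot":[0,0,0]}]'
python3 -m jog '[{"travel":[1.4,-3.8,0],"delta_rot":[0,0,0]},{"travel":[1.4,-3.8,0],"delta_rot":[0,0,0]},{"travel":[1.4,-3.7,0],"delta_rot":[0,0,0]},{"travel":[1.1,-3,0],"delta_rot":[0,0,0]},{"travel":[0,0,0],"delta_rot":[0,0,0]}]'
python3 plan.py .566 -.2445 .13 -4.7
```

```text
t: 5.65
eef_pos: [0.6304, -0.103, 0.1513]
eef_rot: [0.129, 3.139, -0.0]
wrist_force: [0.2, 0.2, -2.7]
opening: 0.0455
t: 6.15
eef_pos: [0.565, -0.2433, 0.1514]
eef_rot: [-0.136, -3.139, 0.001]
wrist_force: [-0.3, 0.5, -3.2]
opening: 0.0459
t 6.15 pos [ 0.565  -0.2433  0.1514] open 0.0459 F [-0.3  0.5 -3.2] q [-0.48  0.54  1.54 -0.    1.06 -1.97]
turn [-0.001 -0.    -0.004]  then shift cm in new tool axes [-0.11 -0.11  2.14]  | if not turned [-0.11 -0.11  2.14]
```

```bash
python3 -m jog '[{"travel":[-0.1,-0.1,2],"delta_rot":[0,0,0]},{"travel":[0,0,3],"delta_rot":[0,0,0]},{"travel":[0,0,2.5],"delta_rot":[0,0,0]},{"travel":[0,0,0],"delta_rot":[0,0,0]},{"travel":[0,0,0],"delta_rot":[0,0,0]}]'
python3 plan.py .566 -.2445 .012 -4.7
python3 - <<'E'
from plant import optics
import cv2
d=optics.get_image("wrist"); cv2.imwrite("pics/w2.png",d["img"][:,:,::-1])
E
```

```text
t: 6.65
eef_pos: [0.5679, -0.2408, 0.0765]
eef_rot: [0.129, 3.139, -0.0]
wrist_force: [0.3, 0.4, -1.9]
opening: 0.0457
t 6.65 pos [ 0.5679 -0.2408  0.0765] open 0.0457 F [ 0.3  0.4 -1.9] q [-0.48  0.64  1.58  0.    0.92 -1.96]
turn [-0.  0. -0.]  then shift cm in new tool axes [ 0.16 -0.38  6.45]  | if not turned [ 0.16 -0.38  6.45]
```

View pics/w2.png

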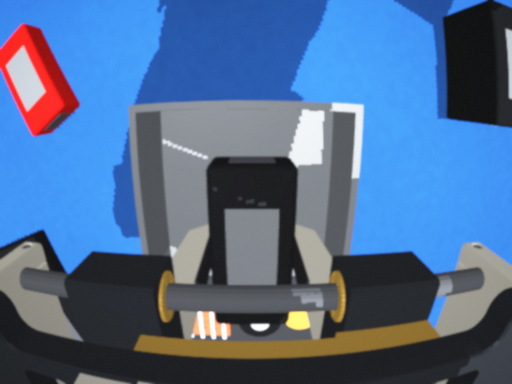

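The adapter is held square and sits centrally between the walls of the box, so I'll lower it.

```bash
python3 -m jog '[{"travel":[0.1,-0.4,1.5],"delta_rot":[0,0,0]},{"travel":[0,0,2],"delta_rot":[0,0,0]},{"travel":[0,0,1.5],"delta_rot":[0,0,0]},{"travel":[0,0,0.8],"delta_rot":[0,0,0]},{"travel":[0,0,0],"delta_rot":[0,0,0]}]'
python3 plan.py .566 -.2445 .012 -4.7
```

```text
t: 7.2
eef_pos: [0.5657, -0.2449, 0.0166]
eef_rot: [-0.13, -3.137, -0.001]
wrist_force: [-0.0, -0.7, -3.0]
opening: 0.0459
t 7.2 pos [ 0.5657 -0.2449  0.0166] open 0.0459 F [-0.  -0.7 -3. ] q [-0.48  0.73  1.6  -0.    0.82 -1.97]
turn [ 0.001 -0.002 -0.001]  then shift cm in new tool axes [-0.02  0.04  0.46]  | if not turned [-0.02  0.04  0.46]
```

```bash
python3 -m jog '[{"travel":[0,0,0.2],"delta_rot":[0,0,0]},{"travel":[0,0,0.2],"delta_rot":[0,0,0]},{"travel":[0,0,0.1],"delta_rot":[0,0,0]},{"travel":[0,0,0],"delta_rot":[0,0,0]},{"travel":[0,0,0],"delta_rot":[0,0,0]}]'
python3 plan.py .566 -.2445 .0107 -4.7
```

```text
t: 7.7
eef_pos: [0.5663, -0.2451, 0.0129]
eef_rot: [0.13, 3.139, -0.0]
wrist_force: [0.2, 0.2, -3.6]
opening: 0.0456
t 7.7 pos [ 0.5663 -0.2451  0.0129] open 0.0456 F [ 0.2  0.2 -3.6] q [-0.48  0.73  1.6   0.    0.81 -1.97]
turn [-0.     0.    -0.001]  then shift cm in new tool axes [0.04 0.06 0.22]  | if not turned [0.04 0.06 0.22]
```

```bash
python3 -m jog '[{"travel":[0,0,0.2],"delta_rot":[0,0,0]},{"travel":[0,0,0],"delta_rot":[0,0,0]},{"travel":[0,0,0],"delta_rot":[0,0,0]},{"travel":[0,0,0],"delta_rot":[0,0,0]},{"travel":[0,0,0],"delta_rot":[0,0,0]}]'
python3 plan.py .566 -.2445 .0107 -4.7
```

```text
t: 8.2
eef_pos: [0.5663, -0.2451, 0.0107]
eef_rot: [0.13, 3.139, -0.0]
wrist_force: [1.0, -0.0, -1.1]
opening: 0.0458
t 8.2 pos [ 0.5663 -0.2451  0.0107] open 0.0458 F [ 1.  -0.  -1.1] q [-0.48  0.74  1.6  -0.    0.81 -1.97]
turn [-0.     0.    -0.001]  then shift cm in new tool axes [ 0.04  0.06 -0.  ]  | if not turned [ 0.04  0.06 -0.  ]
```

The weight has come off the wrist at the expected height, so the adapter is on the floor. Release to 7 cm and lift.

```bash
python3 -m jog '[{"travel":[0,0,0],"delta_rot":[0,0,0]},{"travel":[0,0,0],"delta_rot":[0,0,0]},{"travel":[0,0,0],"delta_rot":[0,0,0]},{"travel":[0,0,0],"delta_rot":[0,0,0]},{"travel":[0,0,0],"delta_rot":[0,0,0]}]' 6.8 
python3 -m jog '[{"travel":[0,0,-1],"delta_rot":[0,0,0]},{"travel":[0,0,-2],"delta_rot":[0,0,0]},{"travel":[0,0,-4],"delta_rot":[0,0,0]},{"travel":[0,0,-5],"delta_rot":[0,0,0]},{"travel":[0,0,-4],"delta_rot":[0,0,0]}]'
python3 plan.py .5327 .2586 .13 9.1
```

```text
t: 8.7
eef_pos: [0.5662, -0.2451, 0.0107]
eef_rot: [0.13, 3.139, -0.0]
wrist_force: [-0.3, -0.1, -0.2]
opening: 0.0677
t: 9.2
eef_pos: [0.5664, -0.2451, 0.1741]
eef_rot: [0.13, 3.137, -0.001]
wrist_force: [-0.2, -1.0, -0.9]
opening: 0.0684
t 9.2 pos [ 0.5664 -0.2451  0.1741] open 0.0684 F [-0.2 -1.  -0.9] q [-0.48  0.52  1.51 -0.    1.11 -1.97]
turn [-0.001  0.002 -0.242]  then shift cm in new tool axes [-4.64 50.27  4.41]  | if not turned [ 7.53 49.92  4.36]
```

```bash
python3 -m jog '[{"travel":[0,0,0],"delta_rot":[0,0,-0.121]},{"travel":[0,0,0],"delta_rot":[0,0,-0.121]},{"travel":[-0.4,4.5,0],"delta_rot":[0,0,0]},{"travel":[-0.4,4.5,0],"delta_rot":[0,0,0]},{"travel":[-0.4,4.5,0],"delta_rot":[0,0,0]}]'
python3 -m jog '[{"travel":[-0.4,4.5,0],"delta_rot":[0,0,0]},{"travel":[-0.4,4.5,0],"delta_rot":[0,0,0]},{"travel":[-0.4,4.5,0],"delta_rot":[0,0,0]},{"travel":[-0.4,4.5,0],"delta_rot":[0,0,0]},{"travel":[-0.4,4.5,0],"delta_rot":[0,0,0]}]'
python3 -m jog '[{"travel":[-0.4,4.5,1],"delta_rot":[0,0,0]},{"travel":[-0.4,4.5,1],"delta_rot":[0,0,0]},{"travel":[-0.4,3,1],"delta_rot":[0,0,0]},{"travel":[0,0,1],"delta_rot":[0,0,0]},{"travel":[0,0,0],"delta_rot":[0,0,0]}]'
python3 plan.py .5327 .2586 .13 9.1
python3 - <<'E'
from plant import optics
import cv2,numpy as np
d=optics.get_image("top"); np.savez("pics/top1.npz",**d); cv2.imwrite("pics/t1.png",cv2.resize(d["img"][90:215,300:410,::-1],None,fx=4,fy=4,interpolation=cv2.INTER_CUBIC))
E
```

```text
t: 9.7
eef_pos: [0.5563, -0.1086, 0.1714]
eef_rot: [-0.248, 3.131, -0.0]
wrist_force: [0.8, -1.3, -0.6]
opening: 0.0681
t: 10.2
eef_pos: [0.5404, 0.1173, 0.1716]
eef_rot: [-0.25, 3.131, 0.0]
wrist_force: [0.7, -0.1, 0.2]
opening: 0.0681
t: 10.7
eef_pos: [0.5328, 0.2358, 0.1298]
eef_rot: [0.252, -3.13, 0.001]
wrist_force: [-0.9, -0.4, 0.1]
opening: 0.0678
t 10.7 pos [0.5328 0.2358 0.1298] open 0.0678 F [-0.9 -0.4  0.1] q [ 0.34  0.51  1.64 -0.    0.99 -1.39]
turn [-0.001 -0.002  0.002]  then shift cm in new tool axes [-0.35  2.26 -0.02]  | if not turned [-0.36  2.26 -0.02]
```

View pics/t1.png

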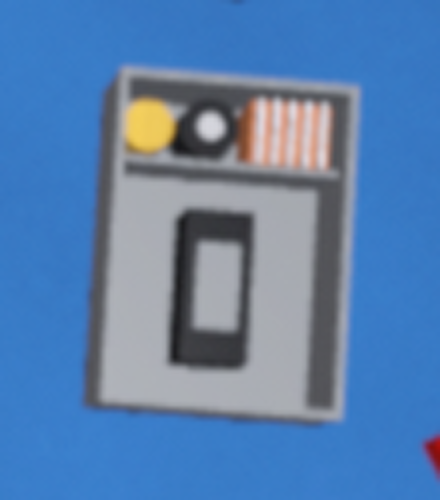

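The adapter lies flat in the middle of the large bay, at (212,288) in the crop. Now the lid: align over the handle.

```bash
python3 -m jog '[{"travel":[-0.3,2.2,0],"delta_rot":[0,0,0]},{"travel":[0,0,2],"delta_rot":[0,0,0]},{"travel":[0,0,2],"delta_rot":[0,0,0]},{"travel":[0,0,0],"delta_rot":[0,0,0]},{"travel":[0,0,0],"delta_rot":[0,0,0]}]'
python3 plan.py .5327 .2586 .02 9.1
python3 - <<'E'
from plant import optics
import cv2
d=optics.get_image("wrist"); cv2.imwrite("pics/w3.png",d["img"][:,:,::-1])
E
```

```text
t: 11.25
eef_pos: [0.5336, 0.2572, 0.0916]
eef_rot: [-0.248, 3.131, 0.0]
wrist_force: [0.1, 1.1, 0.7]
opening: 0.0678
t 11.25 pos [0.5336 0.2572 0.0916] open 0.0678 F [0.1 1.1 0.7] q [ 0.37  0.58  1.64 -0.    0.92 -1.36]
turn [-0.     0.    -0.001]  then shift cm in new tool axes [0.07 0.15 7.16]  | if not turned [0.07 0.15 7.16]
```

View pics/w3.png

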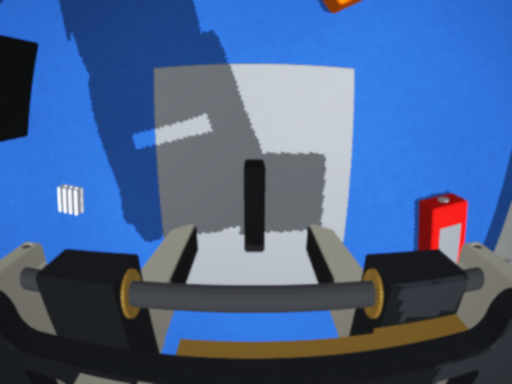

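The handle (255,205) is centred between the fingers and aligned with them.

```bash
python3 -m jog '[{"travel":[0,0.1,2],"delta_rot":[0,0,0]},{"travel":[0,0,2],"delta_rot":[0,0,0]},{"travel":[0,0,2],"delta_rot":[0,0,0]},{"travel":[0,0,0.9],"delta_rot":[0,0,0]},{"travel":[0,0,0],"delta_rot":[0,0,0]}]'
python3 plan.py .5327 .2586 .018 9.1
```

```text
t: 11.8
eef_pos: [0.5329, 0.2588, 0.0216]
eef_rot: [0.249, -3.131, 0.0]
wrist_force: [-0.7, -0.2, 0.2]
opening: 0.0683
t 11.8 pos [0.5329 0.2588 0.0216] open 0.0683 F [-0.7 -0.2  0.2] q [ 0.37  0.68  1.67 -0.    0.79 -1.36]
turn [-0.    -0.001  0.   ]  then shift cm in new tool axes [ 0.02 -0.01  0.36]  | if not turned [ 0.02 -0.01  0.36]
```

```bash
python3 -m jog '[{"travel":[0,0,0.3],"delta_rot":[0,0,0]},{"travel":[0,0,0],"delta_rot":[0,0,0]},{"travel":[0,0,0],"delta_rot":[0,0,0]},{"travel":[0,0,0],"delta_rot":[0,0,0]},{"travel":[0,0,0],"delta_rot":[0,0,0]}]' 0.5 40
python3 -m jog '[{"travel":[0,0,0],"delta_rot":[0,0,0]},{"travel":[0,0,0],"delta_rot":[0,0,0]},{"travel":[0,0,0],"delta_rot":[0,0,0]},{"travel":[0,0,0],"delta_rot":[0,0,0]},{"travel":[0,0,0],"delta_rot":[0,0,0]}]'
python3 -m jog '[{"travel":[0,0,0],"delta_rot":[0,0,0]},{"travel":[0,0,0],"delta_rot":[0,0,0]},{"travel":[0,0,0],"delta_rot":[0,0,0]},{"travel":[0,0,0],"delta_rot":[0,0,0]},{"travel":[0,0,0],"delta_rot":[0,0,0]}]'
python3 plan.py .5327 .2586 .018 9.1
```

```text
t: 12.3
eef_pos: [0.533, 0.2591, 0.0189]
eef_rot: [-0.25, 3.131, 0.0]
wrist_force: [-1.4, 0.4, 0.5]
opening: 0.033
t: 12.8
eef_pos: [0.5329, 0.2591, 0.0187]
eef_rot: [-0.25, 3.132, 0.0]
wrist_force: [-0.5, 0.6, 1.0]
opening: 0.0159
t: 13.3
eef_pos: [0.5329, 0.2591, 0.0187]
eef_rot: [-0.25, 3.132, 0.0]
wrist_force: [0.1, -0.2, 1.5]
opening: 0.016
t 13.3 pos [0.5329 0.2591 0.0187] open 0.016 F [ 0.1 -0.2  1.5] q [ 0.37  0.69  1.67  0.    0.79 -1.36]
turn [0. 0. 0.]  then shift cm in new tool axes [ 0.03 -0.04  0.07]  | if not turned [ 0.03 -0.04  0.07]
```

```bash
python3 -m jog '[{"travel":[0,0,-1],"delta_rot":[0,0,0]},{"travel":[0,0,-3],"delta_rot":[0,0,0]},{"travel":[0,0,-4],"delta_rot":[0,0,0]},{"travel":[0,0,-4],"delta_rot":[0,0,0]},{"travel":[0,0,-3],"delta_rot":[0,0,0]}]'
python3 -m jog '[{"travel":[0,0,-1],"delta_rot":[0,0,0]},{"travel":[0,0,-1],"delta_rot":[0,0,0.06]},{"travel":[0,0,0],"delta_rot":[0,0,0.06]},{"travel":[0,0,0],"delta_rot":[0,0,0.06]},{"travel":[0,0,0],"delta_rot":[0,0,0.06]}]'
python3 plan.py .5893 -.2464 .18 -4.7
```

```text
t: 13.8
eef_pos: [0.5331, 0.2591, 0.1715]
eef_rot: [-0.25, 3.13, 0.001]
wrist_force: [0.1, 0.1, -3.0]
opening: 0.0159
t: 14.3
eef_pos: [0.5322, 0.2588, 0.1874]
eef_rot: [-0.131, -3.137, 0.001]
wrist_force: [0.1, -0.2, -2.3]
opening: 0.0157
t 14.3 pos [0.5322 0.2588 0.1874] open 0.0157 F [ 0.1 -0.2 -2.3] q [ 0.37  0.46  1.57 -0.    1.11 -1.11]
turn [-0.001 -0.002 -0.001]  then shift cm in new tool axes [ -9.83 -49.88   0.74]  | if not turned [ -9.89 -49.86   0.77]
```

```bash
python3 -m jog '[{"travel":[-0.4,-2,0],"delta_rot":[0,0,0]},{"travel":[-0.8,-4,0],"delta_rot":[0,0,0]},{"travel":[-0.8,-4,0],"delta_rot":[0,0,0]},{"travel":[-0.8,-4,0],"delta_rot":[0,0,0]},{"travel":[-0.8,-4,0],"delta_rot":[0,0,0]}]'
python3 -m jog '[{"travel":[-0.8,-4,0],"delta_rot":[0,0,0]},{"travel":[-0.8,-4,0],"delta_rot":[0,0,0]},{"travel":[-0.8,-4,0],"delta_rot":[0,0,0]},{"travel":[-0.8,-4,0],"delta_rot":[0,0,0]},{"travel":[-0.8,-4,0],"delta_rot":[0,0,0]}]'
python3 -m jog '[{"travel":[-0.8,-4,0],"delta_rot":[0,0,0]},{"travel":[-0.6,-3,0],"delta_rot":[0,0,0]},{"travel":[-0.6,-3,0],"delta_rot":[0,0,0]},{"travel":[-0.2,-1,0],"delta_rot":[0,0,0]},{"travel":[0,0,0],"delta_rot":[0,0,0]}]'
python3 plan.py .5893 -.2464 .11 -4.7
```

```text
t: 14.8
eef_pos: [0.5535, 0.0751, 0.1875]
eef_rot: [-0.126, -3.137, 0.0]
wrist_force: [-0.1, 0.4, -2.7]
opening: 0.0156
t: 15.3
eef_pos: [0.5773, -0.1274, 0.1874]
eef_rot: [-0.127, -3.137, -0.001]
wrist_force: [1.0, -0.4, -2.9]
opening: 0.0157
t: 15.8
eef_pos: [0.5904, -0.2379, 0.1873]
eef_rot: [-0.129, -3.137, -0.001]
wrist_force: [0.4, -0.1, -2.6]
opening: 0.0154
t 15.8 pos [ 0.5904 -0.2379  0.1873] open 0.0154 F [ 0.4 -0.1 -2.6] q [-0.46  0.54  1.44  0.    1.16 -1.94]
turn [ 0.001 -0.002 -0.   ]  then shift cm in new tool axes [ 0.04 -0.85  7.73]  | if not turned [ 0.03 -0.86  7.73]
```

```bash
python3 -m jog '[{"travel":[0,-0.8,1],"delta_rot":[0,0,0]},{"travel":[0,0,2],"delta_rot":[0,0,0]},{"travel":[0,0,2],"delta_rot":[0,0,0]},{"travel":[0,0,2],"delta_rot":[0,0,0]},{"travel":[0,0,0],"delta_rot":[0,0,0]}]'
python3 -m jog '[{"travel":[0,0,1],"delta_rot":[0,0,0]},{"travel":[0,0,0],"delta_rot":[0,0,0]},{"travel":[0,0,0],"delta_rot":[0,0,0]},{"travel":[0,0,0],"delta_rot":[0,0,0]},{"travel":[0,0,0],"delta_rot":[0,0,0]}]'
python3 plan.py .5893 -.2464 .0727 -4.7
python3 - <<'E'
from plant import optics
import cv2
d=optics.get_image("scene"); cv2.imwrite("pics/s4.png",cv2.resize(d["img"][40:240,60:300,::-1],None,fx=3,fy=3))
d=optics.get_image("wrist"); cv2.imwrite("pics/w4.png",d["img"][:,:,::-1])
E
```

```text
t: 16.3
eef_pos: [0.5887, -0.2434, 0.1153]
eef_rot: [-0.125, -3.134, -0.004]
wrist_force: [-0.6, -0.1, -3.4]
opening: 0.0157
t: 16.8
eef_pos: [0.5906, -0.2454, 0.1092]
eef_rot: [0.127, 3.138, -0.001]
wrist_force: [0.6, 0.5, -2.4]
opening: 0.0161
t 16.8 pos [ 0.5906 -0.2454  0.1092] open 0.0161 F [ 0.6  0.5 -2.4] q [-0.47  0.63  1.5  -0.    1.01 -1.96]
turn [-0.     0.001  0.001]  then shift cm in new tool axes [ 0.12 -0.11  3.65]  | if not turned [ 0.13 -0.11  3.65]
```

View pics/s4.png

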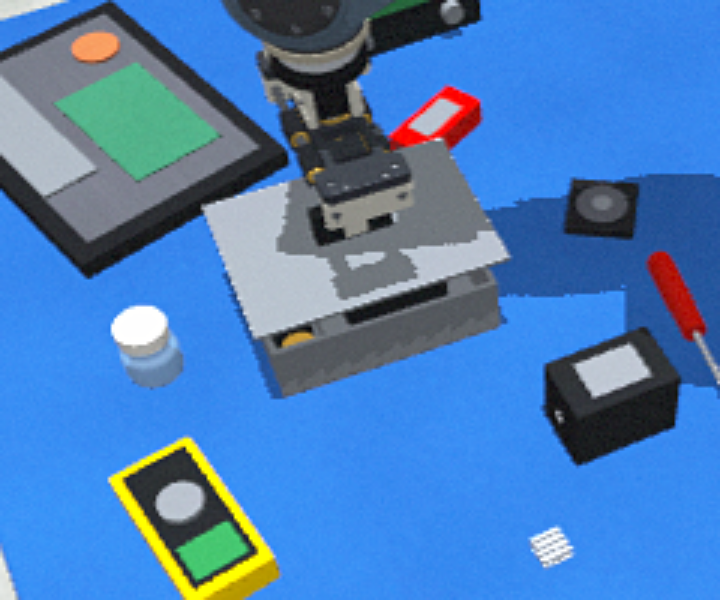

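View pics/w4.png

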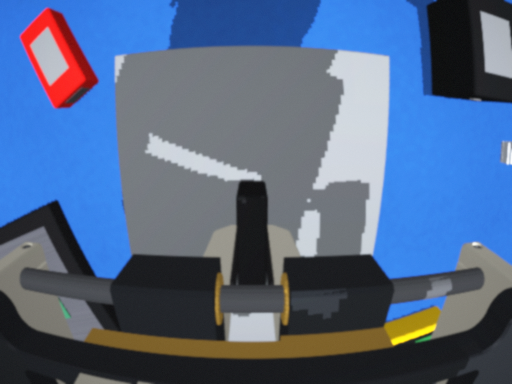

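The lid is above the box, parallel to it and looking level. I'll check its tilt and centre numerically before lowering.

Run:
```python
from h import *
from plant import optics
for n in ("scene","top"):
    d=optics.get_image(n); W=cloud(d); np.savez(f"pics/{n}5.npz",**d)
    m=near(W,.59,-.245,.15,.088,.115)&np.isfinite(W).all(-1)
    p=W[m]; 
    for _ in range(3):
        c,*_=np.linalg.lstsq(np.c_[p[:,0]-.59,p[:,1]+.245,np.ones(len(p))],p[:,2],rcond=None)
        r=np.abs(np.c_[p[:,0]-.59,p[:,1]+.245,np.ones(len(p))]@c-p[:,2]); p=p[r<.003]
    print(n,len(p),"tilt deg x,y",np.degrees(c[:2]).round(2),"z",c[2].round(4),cv2.minAreaRect((p[:,:2]*1000).astype(np.float32)))
d=dict(np.load("pics/top5.npz")); cv2.imwrite("pics/t5.png",cv2.resize(d["img"][85:215,300:410,::-1],None,fx=4.5,fy=4.5,interpolation=cv2.INTER_CUBIC))
```

```text
scene 3132 tilt deg x,y [ 0.06 -0.07] z 0.1005 ((590.5228881835938, -244.50411987304688), (173.20086669921875, 230.35426330566406), 85.18412017822266)
top 2418 tilt deg x,y [-0.01 -0.04] z 0.1009 ((592.6788330078125, -210.72064208984375), (102.27558135986328, 230.4335479736328), 85.20999908447266)
```

View pics/t5.png

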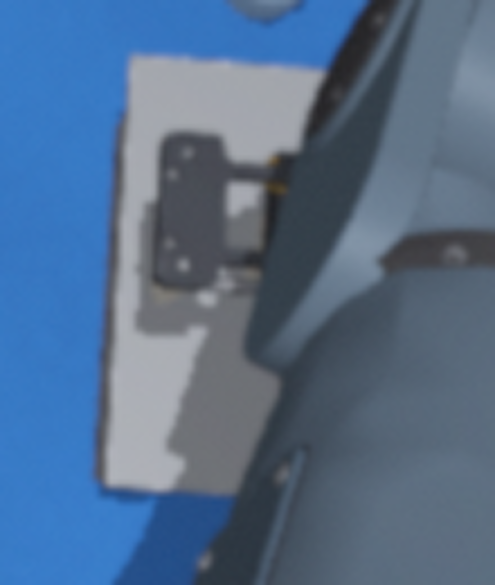

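Level to 0.1°, yaw −4.8°, centre within 2 mm of the box. Lower.

```bash
python3 -m jog '[{"travel":[0.1,-0.2,0],"delta_rot":[0,0,0]},{"travel":[0,0,1],"delta_rot":[0,0,0]},{"travel":[0,0,1],"delta_rot":[0,0,0]},{"travel":[0,0,1],"delta_rot":[0,0,0]},{"travel":[0,0,0],"delta_rot":[0,0,0]}]'
python3 plan.py .5893 -.2464 .0727 -4.7
```

```text
t: 17.5
eef_pos: [0.5882, -0.2466, 0.0764]
eef_rot: [-0.127, -3.136, -0.002]
wrist_force: [0.4, -0.7, -1.8]
opening: 0.016
t 17.5 pos [ 0.5882 -0.2466  0.0764] open 0.016 F [ 0.4 -0.7 -1.8] q [-0.47  0.67  1.52 -0.    0.96 -1.96]
turn [ 0.001 -0.003  0.001]  then shift cm in new tool axes [-0.11  0.03  0.37]  | if not turned [-0.11  0.03  0.37]
```

```bash
python3 -m jog '[{"travel":[0,0,0.15],"delta_rot":[0,0,0]},{"travel":[0,0,0.1],"delta_rot":[0,0,0]},{"travel":[0,0,0],"delta_rot":[0,0,0]},{"travel":[0,0,0],"delta_rot":[0,0,0]},{"travel":[0,0,0],"delta_rot":[0,0,0]}]'
python3 plan.py .5893 -.2464 .0727 -4.7
```

```text
t: 18.0
eef_pos: [0.5893, -0.2472, 0.0764]
eef_rot: [0.127, 3.139, -0.0]
wrist_force: [-0.5, 0.6, -2.4]
opening: 0.0158
t 18.0 pos [ 0.5893 -0.2472  0.0764] open 0.0158 F [-0.5  0.6 -2.4] q [-0.47  0.67  1.51 -0.    0.95 -1.96]
turn [-0.     0.     0.001]  then shift cm in new tool axes [0.01 0.08 0.37]  | if not turned [0.01 0.08 0.37]
```

```bash
python3 -m jog '[{"travel":[0,0.05,0.15],"delta_rot":[0,0,0]},{"travel":[0,0,0.15],"delta_rot":[0,0,0]},{"travel":[0,0,0],"delta_rot":[0,0,0]},{"travel":[0,0,0],"delta_rot":[0,0,0]},{"travel":[0,0,0],"delta_rot":[0,0,0]}]'
python3 plan.py .5893 -.2464 .0727 -4.7
```

```text
t: 18.5
eef_pos: [0.5893, -0.2467, 0.0731]
eef_rot: [0.127, 3.139, -0.0]
wrist_force: [-0.4, 0.2, -2.7]
opening: 0.0162
t 18.5 pos [ 0.5893 -0.2467  0.0731] open 0.0162 F [-0.4  0.2 -2.7] q [-0.47  0.68  1.52 -0.    0.95 -1.96]
turn [-0.     0.     0.001]  then shift cm in new tool axes [-0.    0.03  0.04]  | if not turned [-0.    0.03  0.04]
```

```bash
python3 -m jog '[{"travel":[0,0,0.08],"delta_rot":[0,0,0]},{"travel":[0,0,0],"delta_rot":[0,0,0]},{"travel":[0,0,0],"delta_rot":[0,0,0]},{"travel":[0,0,0],"delta_rot":[0,0,0]},{"travel":[0,0,0],"delta_rot":[0,0,0]}]'
python3 plan.py .5893 -.2464 .0727 -4.7
```

```text
t: 19.0
eef_pos: [0.5894, -0.2467, 0.0727]
eef_rot: [0.127, 3.139, -0.0]
wrist_force: [-2.0, 0.8, 5.2]
opening: 0.0157
t 19.0 pos [ 0.5894 -0.2467  0.0727] open 0.0157 F [-2.   0.8  5.2] q [-0.47  0.68  1.52  0.    0.95 -1.96]
turn [-0.     0.     0.001]  then shift cm in new tool axes [0.01 0.03 0.  ]  | if not turned [0.01 0.03 0.  ]
```

Contact at exactly the expected height. Release and retreat.

```bash
python3 -m jog '[{"travel":[0,0,0],"delta_rot":[0,0,0]},{"travel":[0,0,0],"delta_rot":[0,0,0]},{"travel":[0,0,0],"delta_rot":[0,0,0]},{"travel":[0,0,0],"delta_rot":[0,0,0]},{"travel":[0,0,0],"delta_rot":[0,0,0]}]' 6
python3 -m jog '[{"travel":[0,0,-1],"delta_rot":[0,0,0]},{"travel":[0,0,-2],"delta_rot":[0,0,0]},{"travel":[0,0,-4],"delta_rot":[0,0,0]},{"travel":[0,0,-4],"delta_rot":[0,0,0]},{"travel":[0,0,-3],"delta_rot":[0,0,0]}]'
python3 -m jog '[{"travel":[2,4,0],"delta_rot":[0,0,0]},{"travel":[2,4,0],"delta_rot":[0,0,0]},{"travel":[2,4,0],"delta_rot":[0,0,0]},{"travel":[2,4,0],"delta_rot":[0,0,0]},{"travel":[2,4,0],"delta_rot":[0,0,0]}]'
python3 -m jog '[{"travel":[2,4,0],"delta_rot":[0,0,0]},{"travel":[2,4,0],"delta_rot":[0,0,0]},{"travel":[2,4,0],"delta_rot":[0,0,0]},{"travel":[1,2,0],"delta_rot":[0,0,0]},{"travel":[0,0,0],"delta_rot":[0,0,0]}]'
python3 - <<'E'
from h import *
from plant import optics
for n in ("scene","top"):
    d=optics.get_image(n); W=cloud(d); np.savez(f"pics/{n}6.npz",**d)
    m=near(W,.59,-.246,.145,.052,.075)&np.isfinite(W).all(-1)
    p=W[m]; 
    for _ in range(3):
        A=np.c_[p[:,0]-.59,p[:,1]+.246,np.ones(len(p))]
        c,*_=np.linalg.lstsq(A,p[:,2],rcond=None)
        p=p[np.abs(A@c-p[:,2])<.003]
    print(n,len(p),"tilt deg",np.degrees(c[:2]).round(2),"z",c[2].round(4),cv2.minAreaRect((p[:,:2]*1000).astype(np.float32)))
    cv2.imwrite(f"pics/{n}6.png",d["img"][:,:,::-1])
d=dict(np.load("pics/top6.npz")); cv2.imwrite("pics/t6.png",cv2.resize(d["img"][85:215,300:410,::-1],None,fx=4.5,fy=4.5,interpolation=cv2.INTER_CUBIC))
E
```

```text
t: 19.5
eef_pos: [0.5893, -0.2467, 0.0723]
eef_rot: [-0.127, -3.139, -0.0]
wrist_force: [-0.1, 0.3, 0.7]
opening: 0.0513
t: 20.0
eef_pos: [0.5896, -0.2468, 0.2158]
eef_rot: [0.127, 3.137, -0.002]
wrist_force: [0.3, -0.7, -0.2]
opening: 0.0601
t: 20.5
eef_pos: [0.5049, -0.0378, 0.2132]
eef_rot: [0.127, 3.138, -0.0]
wrist_force: [2.0, 0.1, 0.4]
opening: 0.0601
t: 21.0
eef_pos: [0.4464, 0.1079, 0.2132]
eef_rot: [0.122, 3.138, 0.001]
wrist_force: [0.3, -0.6, -0.2]
opening: 0.0602
scene 3323 tilt deg [ 0.07 -0.03] z 0.0642 ((589.5603637695312, -245.179931640625), (174.87026977539062, 230.2015838623047), 85.35912322998047)
top 5650 tilt deg [-0.04 -0.03] z 0.0647 ((588.5726318359375, -246.67135620117188), (170.97019958496094, 230.27703857421875), 85.42855072021484)
```

View pics/scene6.png

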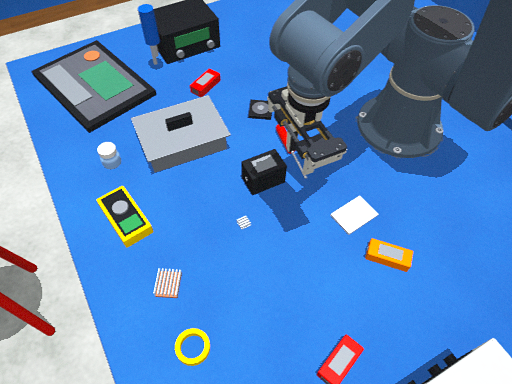

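View pics/t6.png

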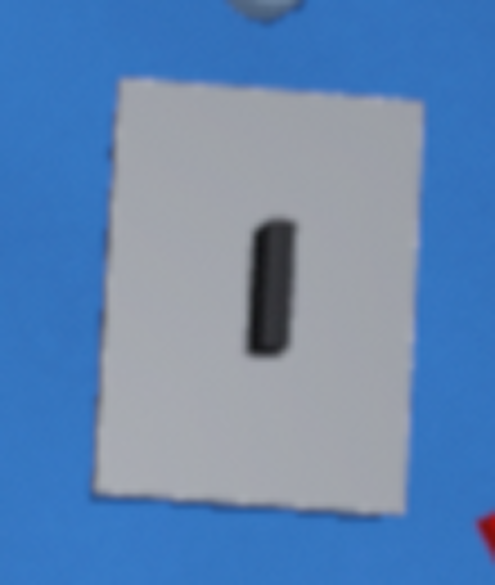

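The lid is level (0.07° at most), its top is at 64–65 mm (65 expected), and it is centred to about 1 mm. The tall adapter is still at (264,165), where it started. The gripper is empty and clear, at 0.21 m.

```bash
python3 -m jog '[{"travel":[0,0,0],"delta_rot":[0,0,0]},{"travel":[0,0,0],"delta_rot":[0,0,0]},{"travel":[0,0,0],"delta_rot":[0,0,0]},{"travel":[0,0,0],"delta_rot":[0,0,0]},{"travel":[0,0,0],"delta_rot":[0,0,0]}]' && python3 -c "
from plant import workorder; print(workorder.sign_off())"
```

```text
t: 21.6
eef_pos: [0.4473, 0.1057, 0.2123]
eef_rot: [-0.128, -3.139, 0.0]
wrist_force: [-0.9, -0.2, -0.1]
opening: 0.0602
the job is handed in; nothing more can be done
None
```

The flat adapter is in the large bay of the box and the lid is on squarely. I handed the job in at 21.6 s.

- **Adapter:** it was set down on the bay floor and released. A top picture taken before the lid went on showed it lying flat in the middle of the large bay.
- **Lid:** after release, the two cameras put its top face at 64.2 and 64.7 mm (65 expected), with at most 0.07° of tilt. Its centre is within about 1 mm of the box's and its yaw within about 0.3°.
- **Tall adapter and gripper:** the tall adapter looks unmoved in the last scene picture. The gripper is open, empty and clear of everything at 0.21 m.
- **Forces:** the most I read at the wrist was about 5 N, as the lid touched the rim.

No check failed. The only disagreement is between the final scene-camera and top-camera readings, which put the lid's centre about 1.5 mm apart, within the 2 mm calibration.

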